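# Put three mixed-up lids back on their own jars

## Robot

A 7-joint arm with a two-finger parallel gripper is mounted at the origin on a cart in front of the work surface, level with it; the furniture and walls round the work are solid. World frame = base frame: x ahead of the robot, y to its left, z up, the work surface at z = 0. Lengths are in m, angles in rad, forces in N, time in s.
With the tool pointing down it reaches from about 0.425 to 0.875 m from the base axis. Payload 4.7 kg.
Tool frame: the origin (TCP) lies midway between the tips of the shut fingers; the grasp point (between the pads) lies 19 mm behind it; z points along the fingers, y is the line along which they close (so a half turn about z gives the same grasp; the last joint's range is limited). The gripper opens to 87 mm and grips with 3 to 60 N. Pads are 19 mm wide; open, the fingers measure 117 mm over their backs; the gripper's body (75 mm by 190 mm) begins 51 mm behind the grasp point.
Start: joints at [-1.136, 0.321, -0.07, 1.45, 0.023, 1.371, -0.057], TCP at [0.266, 0.593, 0.2] pointing down, gripper open.
Joint ranges: [-2.86, 2.86], [-0.3, 2.09], [-1.38, 1.24], [0.06, 2.45], [-1.56, 4.7], [0.09, 2.05], [-2.69, 2.69]. Speed limits (rad/s): [2.57, 2.57, 3.14, 3.14, 3.14, 3.14, 3.14].

## Interface

Orientations are given as a rotation vector (axis times angle).
In Python, from bench import monitor, cams, workorder gives the robot as it stands.
- The arm moves only by the tool move_arm, never from a script. Its arguments are lists of equal length, an entry for each row: "slide": the shift along the tool's x, y, z in cm, a list of three; "roll": the turn about the tool's z in rad. In form: {"slide": [[dx, dy, dz], ...], "roll": [roll, ...]}. A call has 1 to 20 rows; each row is the pose to reach, as a shift and turn from the pose commanded when the call began, along the tool's axes at that moment; what a row does not reach only later rows make up. A row lasts 1/10 s, in which the tool goes at most 50 mm and 8.59 degrees, less where a joint would pass 70% of its speed; a pose out of reach is approached as far as the arm can. A call with a gripper value outside its range is refused whole. "gripper" is the finger opening in cm, from 0 to 8.7, set as the call begins (left out, the last holds). The fingers move at their own pace and stop on an object; "squeeze" is the grip in N (left out, the last holds). Time passes only in rows, so rows that repeat a pose let the fingers close. It gives the time, the measured TCP pose, the force, the opening and the grip force at its end, in the units of the state.
- monitor.get_state(): the state, without advancing time (a new reading comes with each control period).
- cams.get_image(name): name is "side" or "top" or "wrist"; returns the picture (420x560x3 uint8, red, green, blue); there is no depth.
- cams.get_calibration(name): a dict with "mtx" (3x3 intrinsics, pixels), "dist_coeffs" ([k1, k2, p1, p2, k3] as OpenCV has them; the pictures are not rectified), "R" (3x3) and "t" (3): a world point X has camera coordinates R X + t. Camera axes: x right, y down, z forward; pixel columns grow to the right and rows downward; lengths in m; the calibration is good to about 2 mm. A picture is of the moment at which its call begins: read the wrist's pose just before it. get_calibration takes no time and is no camera call; for the wrist camera it gives the pose at the moment of the call.
- workorder.close_job(): hands the job in; it is judged then, once.
The state is a dict: "time": time; "joint_positions": joint angles; "qd": joint speeds; "joint_torque": joint torques, N m; "position": TCP position; "tool_rot": TCP orientation; "ft_force": force on the tool from outside, world axes, zero at the start; "torque": the same for the moment, N m; "grip_width": opening from 0.0 (shut) to 1.0 (fully open); "grip_force": force on a finger pad.
Only numpy, scipy, OpenCV 4.12 (cv2) and the standard library are available. Lean on these libraries where they do the work, as an engineer would, in place of code of your own. Each camera call takes 0.05 s, during which the arm holds its last target. There are 200 camera calls.

## Task

When the glaze kiln was unpacked, three of these four storage jars got each other's lids; the fourth wears its own, so leave that one alone. Put every lid on the jar of its own glaze colour, fully down and level in the mouth, laying the lid that is in the way on the empty plywood bat meanwhile and never on the gritty table. Set the lids down without dropping them, and leave the jars standing where they are.

Things in the scene. Friction and masses are not known exactly. Their poses are not given: they have to be found in the camera images.
- jar_white: cream-white glazed round stoneware jar, loose, about 0.7 kg, 92 mm across the belly (38 to 48 mm up), bare foot; its round mouth, 59 mm across inside, has a flat rim 86 mm above the table. Origin: centre of the underside, z up; yaw means nothing. A lid fully down has its origin 68 mm above the jar's.
- jar_blue: dark cobalt blue glazed round stoneware jar, loose, about 0.7 kg, 92 mm across the belly (38 to 48 mm up), bare foot; its round mouth, 59 mm across inside, has a flat rim 86 mm above the table. Origin: centre of the underside, z up; yaw means nothing. A lid fully down has its origin 68 mm above the jar's.
- jar_green: celadon green glazed round stoneware jar, loose, about 0.7 kg, 92 mm across the belly (38 to 48 mm up), bare foot; its round mouth, 59 mm across inside, has a flat rim 86 mm above the table. Origin: centre of the underside, z up; yaw means nothing. A lid fully down has its origin 68 mm above the jar's.
- jar_yellow: honey yellow glazed round stoneware jar, loose, about 0.7 kg, 92 mm across the belly (38 to 48 mm up), bare foot; its round mouth, 59 mm across inside, has a flat rim 86 mm above the table. Origin: centre of the underside, z up; yaw means nothing. A lid fully down has its origin 68 mm above the jar's.
- lid_white: cream-white glazed round lid, 0.12 kg, 50 mm high; fits any of the jars. Origin: centre of the plug's flat foot, z up. Bare tapered plug, 38 mm across at z 0, 53 mm at z 16, centres itself in the mouth; 74 mm flange, z 18 to 23, rests on the rim; upright knob, 26 mm across, z 28 to 50, to grasp from above (fingertips no lower than z 25). Stands level on its plug on a flat surface.
- lid_blue: dark cobalt blue glazed round lid, 0.12 kg, 50 mm high; fits any of the jars. Origin: centre of the plug's flat foot, z up. Bare tapered plug, 38 mm across at z 0, 53 mm at z 16, centres itself in the mouth; 74 mm flange, z 18 to 23, rests on the rim; upright knob, 26 mm across, z 28 to 50, to grasp from above (fingertips no lower than z 25). Stands level on its plug on a flat surface.
- lid_green: celadon green glazed round lid, 0.12 kg, 50 mm high; fits any of the jars. Origin: centre of the plug's flat foot, z up. Bare tapered plug, 38 mm across at z 0, 53 mm at z 16, centres itself in the mouth; 74 mm flange, z 18 to 23, rests on the rim; upright knob, 26 mm across, z 28 to 50, to grasp from above (fingertips no lower than z 25). Stands level on its plug on a flat surface.
- lid_yellow: honey yellow glazed round lid, 0.12 kg, 50 mm high; fits any of the jars. Origin: centre of the plug's flat foot, z up. Bare tapered plug, 38 mm across at z 0, 53 mm at z 16, centres itself in the mouth; 74 mm flange, z 18 to 23, rests on the rim; upright knob, 26 mm across, z 28 to 50, to grasp from above (fingertips no lower than z 25). Stands level on its plug on a flat surface.
- bat: small round plywood bat lying fixed on the table, 110 mm across, 12 mm thick, two small pin holes, empty at the start. Origin: centre of the underside, z up.
Things that resemble listed ones, but are neither listed nor needed, are in the scene too. Leave any pink look-alike of the lid_yellow alone.

How it is judged:
On the way:
1. one of the mixed-up lids has been laid on the bat and let go (((horizontal distance between lid_white and bat below 0.04 m and height (world z) of lid_white below 0.0155 m and angle between lid_white's own z axis and vertical below 0.08 rad and contact force between the fingers and lid_white below 0.1 N and linear speed of lid_white below 0.03 m/s) or (horizontal distance between lid_blue and bat below 0.04 m and height (world z) of lid_blue below 0.0155 m and angle between lid_blue's own z axis and vertical below 0.08 rad and contact force between the fingers and lid_blue below 0.1 N and linear speed of lid_blue below 0.03 m/s) or (horizontal distance between lid_yellow and bat below 0.04 m and height (world z) of lid_yellow below 0.0155 m and angle between lid_yellow's own z axis and vertical below 0.08 rad and contact force between the fingers and lid_yellow below 0.1 N and linear speed of lid_yellow below 0.03 m/s))), for 0.2 s.
At the end, for the whole second after the job is handed in: every lid sits on the jar of its own colour: centred within 6 mm, its flange down on the rim (origin 65 to 70.5 mm above the jar's origin), level within 0.06 rad; all jars upright within 0.06 rad and within 20 mm of where they stood at the start; everything let go and at rest (horizontal distance between lid_white and jar_white below 0.006 m and z of lid_white in the frame of jar_white between 0.065 and 0.0705 m and angle between each of lid_white, jar_white, lid_blue, jar_blue, lid_green, jar_green, lid_yellow, jar_yellow's own z axis and vertical below 0.06 rad and distance of each of jar_white, jar_blue, jar_green, jar_yellow from where it was at the start of the episode below 0.02 m and linear speed of each of lid_white, jar_white, lid_blue, jar_blue, lid_green, jar_green, lid_yellow, jar_yellow below 0.02 m/s and contact force between the fingers and lid_white below 0.1 N and horizontal distance between lid_blue and jar_blue below 0.006 m and z of lid_blue in the frame of jar_blue between 0.065 and 0.0705 m and contact force between the fingers and lid_blue below 0.1 N and horizontal distance between lid_green and jar_green below 0.006 m and z of lid_green in the frame of jar_green between 0.065 and 0.0705 m and contact force between the fingers and lid_green below 0.1 N and horizontal distance between lid_yellow and jar_yellow below 0.006 m and z of lid_yellow in the frame of jar_yellow between 0.065 and 0.0705 m and contact force between the fingers and lid_yellow below 0.1 N); the robot touches nothing.
It fails at once if a jar is knocked over (angle between any of jar_white, jar_blue, jar_green, jar_yellow's own z axis and vertical above 0.35 rad).
It fails at once if a lid touches the gritty table top (height (world z) of any of lid_white, lid_blue, lid_green, lid_yellow below 0.006 m).
It fails at once if a lid is dropped (let go more than about 20 mm above what it lands on) ((contact force between the fingers and lid_white below 0.05 N and linear speed of lid_white above 0.65 m/s) or (contact force between the fingers and lid_blue below 0.05 N and linear speed of lid_blue above 0.65 m/s) or (contact force between the fingers and lid_green below 0.05 N and linear speed of lid_green above 0.65 m/s) or (contact force between the fingers and lid_yellow below 0.05 N and linear speed of lid_yellow above 0.65 m/s)).
It fails at once if the lid that was right from the start is taken off or carried about (distance of lid_green from where it was at the start of the episode above 0.03 m).
It also fails if it takes over 120 s, if anything falls off the work surface, if the arm or the gripper's body presses on something with over 40 N, if the wrist force passes 120 N, or if a joint passes its speed limit or range.

## Working session

There is one attempt and no reset: what is moved stays moved. The work goes in short steps, Python scripts to look and compute and a tool call to move; the robot and the scene stay as the last step left them, time stands still between calls to the robot, and variables do not carry over. Pictures are saved under pics/ and viewed, at most 14 in all, crops included, and the job is handed in when it is done.

Besides the shell and the picture viewer there is one more tool, called after ">>>" by a JSON object that holds its "method" and its "body". move_arm: Moves the arm, as the interface text tells. Its arguments: {"type":"object","properties":{"slide":{"type":"array","items":{"type":"array","items":{"type":"number"}}},"roll":{"type":"array","items":{"type":"number"}},"gripper":{"type":"number"},"squeeze":{"type":"number"}},"required":["slide","roll"]}

```bash
mkdir -p pics; ls; python3 - <<'E'
from bench import monitor, cams
import cv2
s=monitor.get_state();print({k:s[k] for k in('time','position','tool_rot','grip_width')})
for n in('top','side'):
    im=cams.get_image(n);cv2.imwrite(f'pics/{n}0.png',cv2.cvtColor(im,cv2.COLOR_RGB2BGR));c=cams.get_calibration(n);print(n,c)
E
```

```text
pics
{'time': 0.0, 'position': array([0.26532125, 0.59273872, 0.19875998]), 'tool_rot': array([-6.55995807e-01, -3.07203897e+00,  2.92323037e-03]), 'grip_width': 0.9993653177176453}
top {'mtx': array([[405.81626296,   0.        , 271.63003654],
       [  0.        , 405.81626296, 215.76994096],
       [  0.        ,   0.        ,   1.        ]]), 'dist_coeffs': array([-0.01420939,  0.        ,  0.        ,  0.        ,  0.        ]), 'R': array([[ 0.01331835, -0.99976269, -0.01723887],
       [-0.99186   , -0.01102571, -0.12685496],
       [ 0.12663478,  0.01878805, -0.99177147]]), 't': array([0.04546945, 0.4851042 , 1.02183817])}
side {'mtx': array([[450.54823984,   0.        , 278.69050323],
       [  0.        , 450.54823984, 214.84428249],
       [  0.        ,   0.        ,   1.        ]]), 'dist_coeffs': array([-0.05128342,  0.        ,  0.        ,  0.        ,  0.        ]), 'R': array([[-0.75773973,  0.65236582, -0.01579064],
       [ 0.46560937,  0.52354647, -0.71351735],
       [-0.4572072 , -0.54801271, -0.70045959]]), 't': array([ 0.32810915, -0.2138979 ,  1.57023086])}
```

View pics/top0.png

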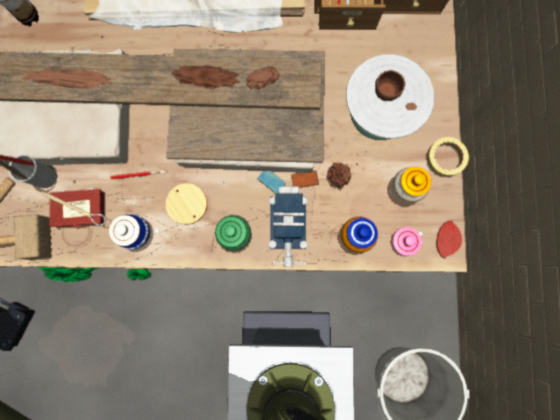

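View pics/side0.png

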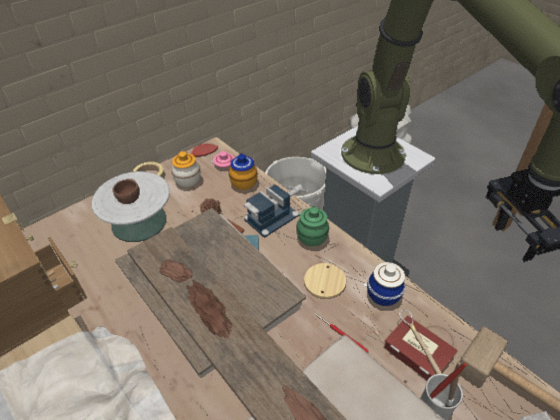

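The top view shows blue jar+white lid (127,231), green jar+green lid (233,233), yellow jar+blue lid (360,234) and white jar+yellow lid (413,183). The bat is at (186,204), the pink look-alike lid lies on the table at (407,240), and a vise stands at (288,215). The side view agrees: white lid (389,272), green (313,217), blue (242,162), yellow (183,160), pink (223,159), bat (325,281).

Things that could be mistaken:
- For the yellow lid: the pink lid (407,240), the yellow ring (448,156) and the amber jar (360,234).
- For the white lid: the white plate (390,95).
- For the bat: the yellow ring.

Next: close crops and masks.

```bash
cat > h.py <<'E'
import numpy as np, cv2
from scipy.spatial.transform import Rotation
def ray(c,uv):
    p=cv2.undistortPoints(np.array([[uv]],float),c['mtx'],c['dist_coeffs'])[0,0]
    R,t=np.array(c['R']),np.array(c['t']); d=R.T@np.array([p[0],p[1],1]); return -R.T@t, d/np.linalg.norm(d)
def plane(c,uv,z):
    o,d=ray(c,uv); return o+d*(z-o[2])/d[2]
def tri(rs):
    A=sum(np.eye(3)-np.outer(d,d) for o,d in rs); b=sum((np.eye(3)-np.outer(d,d))@o for o,d in rs)
    X=np.linalg.solve(A,b); return X,[np.linalg.norm((np.eye(3)-np.outer(d,d))@(X-o)) for o,d in rs]
def proj(c,X):
    return cv2.projectPoints(np.array([X],float),cv2.Rodrigues(np.array(c['R']))[0],np.array(c['t']),c['mtx'],c['dist_coeffs'])[0][0,0]
def totool(s,X):
    return Rotation.from_rotvec(s['tool_rot']).inv().apply(np.array(X)-s['position'])*100
E
python3 - <<'E'
import cv2,numpy as np
P={'top':[(125,230),(233,233),(360,234),(413,183)],'side':[(387,280),(313,222),(242,168),(185,166)]}
rows=[]
for n in P:
    im=cv2.imread(f'pics/{n}0.png');r=[]
    for u,v in P[n]:
        c=cv2.resize(im[v-25:v+25,u-25:u+25],None,fx=4,fy=4,interpolation=cv2.INTER_NEAREST)
        for k in range(0,200,40): c[k,:8]=c[:8,k]=(0,0,255)
        r.append(c)
    rows.append(np.hstack(r))
cv2.imwrite('pics/crops.png',np.vstack(rows))
E
```

```text
(no output)
```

View pics/crops.png

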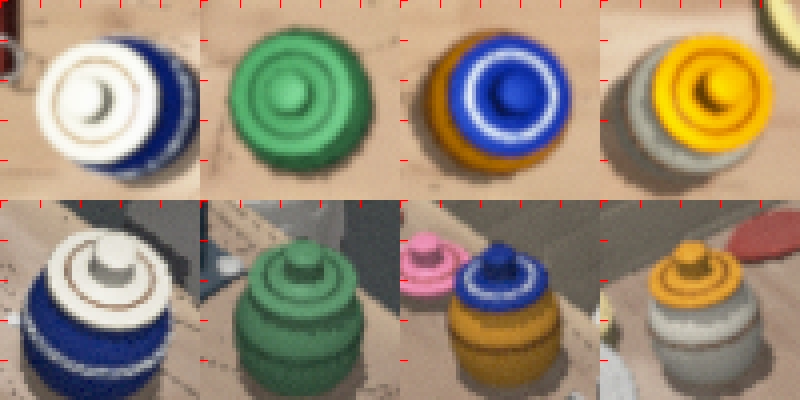

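The crops confirm it: white lid on the blue jar, green on green, blue on the amber jar, yellow on the white jar. The pink look-alike has its own place on the table. Next I measure lid flange centres from masks in both views, plus the bat.

```bash
python3 - <<'E'
import cv2,numpy as np
from bench import cams,monitor
from h import *
C={n:cams.get_calibration(n) for n in('top','side')}
lo={'white':((0,0,165),(40,70,255)),'blue':((100,150,120),(130,255,255)),'yellow':((10,170,150),(30,255,255)),'bat':((15,60,150),(32,190,255))}
side_lo=dict(lo,white=((0,0,150),(40,70,255)),blue=((100,120,60),(130,255,255)),yellow=((8,140,150),(30,255,255)),bat=((15,60,150),(32,190,255)))
P={'top':dict(white=(125,230),blue=(363,234),yellow=(415,182),bat=(186,204)),'side':dict(white=(387,280),blue=(243,168),yellow=(183,167),bat=(325,281))}
res={}
for n in P:
    im=cv2.imread(f'pics/{n}0.png');hsv=cv2.cvtColor(im,cv2.COLOR_BGR2HSV)
    for k,(u,v) in P[n].items():
        r=27 if k=='bat' else 22
        m=cv2.inRange(hsv,*(lo if n=='top' else side_lo)[k]);w=np.zeros_like(m);cv2.circle(w,(u,v),r,255,-1);m&=w
        cs,_=cv2.findContours(m,cv2.RETR_EXTERNAL,cv2.CHAIN_APPROX_NONE)
        c=cv2.convexHull(max(cs,key=cv2.contourArea));e=cv2.fitEllipse(c);res[n,k]=e
        print(n,k,np.round(e[0],1),np.round(e[1],1),'ang %.0f'%e[2],'bbox',cv2.boundingRect(c))
for k in lo:
    X,err=tri([ray(C[n],res[n,k][0]) for n in C])
    z=.012 if k=='bat' else .093
    print(k,'tri',X.round(4),'err',np.round(err,4),'| top@%.3f'%z,plane(C['top'],res['top',k][0],z).round(4),'side',plane(C['side'],res['side',k][0],z).round(4),'r %.3f'%np.hypot(*X[:2]))
s=monitor.get_state();R=Rotation.from_rotvec(s['tool_rot']).as_matrix();print(R.round(3))
c=cams.get_calibration('wrist');Rt=np.array(c['R'])@R;print('wrist f',c['mtx'][0,0],'cam in tool',(R.T@(-np.array(c['R']).T@c['t']-s['position'])).round(3),Rt.round(2))
E
```

```text
top white [124.6 230.4] [31.4 44.3] ang 28 bbox (108, 213, 35, 40)
top blue [361.9 232.6] [28.6 29.2] ang 126 bbox (348, 218, 29, 30)
top yellow [415.6 181.1] [28.7 30.4] ang 111 bbox (401, 167, 30, 29)
top bat [186.1 201.7] [48.5 55.3] ang 104 bbox (159, 177, 55, 49)
side white [386.5 280.1] [38.  44.4] ang 117 bbox (365, 260, 45, 34)
side blue [241.4 160.1] [11.6 13.3] ang 82 bbox (235, 154, 14, 12)
side yellow [183.4 159.5] [16.4 22.8] ang 77 bbox (172, 151, 23, 17)
side bat [324.6 279.4] [34.2 42.5] ang 97 bbox (304, 263, 43, 34)
white tri [0.4402 0.4163 0.071 ] err [0.0029 0.0029] | top@0.093 [0.4364 0.4101 0.093 ] side [0.4581 0.4232 0.093 ] r 0.606
blue tri [ 0.4378 -0.168   0.0997] err [0.0007 0.0007] | top@0.093 [ 0.4379 -0.1688  0.093 ] side [ 0.4333 -0.1759  0.093 ] r 0.469
yellow tri [ 0.5665 -0.3028  0.0917] err [0.0003 0.0003] | top@0.093 [ 0.5664 -0.3026  0.093 ] side [ 0.5672 -0.3009  0.093 ] r 0.642
bat tri [0.5208 0.2819 0.0116] err [0.0021 0.0021] | top@0.012 [0.5222 0.2803 0.012 ] side [0.5194 0.2835 0.012 ] r 0.592
[[-0.913  0.408 -0.001]
 [ 0.408  0.913 -0.002]
 [-0.    -0.002 -1.   ]]
wrist f 310.8009832083207 cam in tool [ 0.081 -0.    -0.185] [[-0.    1.   -0.  ]
 [-0.96 -0.   -0.29]
 [-0.29  0.    0.96]]
```

>>> {"method": "move_arm", "body": {"slide": [[-3,-1.2,0],[-6,-2.4,0],[-9,-3.7,0],[-12,-4.9,0],[-15,-6.1,0],[-18,-7.3,0],[-21,-8.6,0],[-23.3,-9.5,0],[-23.3,-9.5,0],[-23.3,-9.5,0]], "roll": [0,0,0,0,0,0,0,0,0,0], "gripper": 7}}

```text
time: 1.1
position: [0.4393, 0.4112, 0.1995]
tool_rot: [-0.658, -3.071, 0.0]
ft_force: [0.0, 0.3, -0.1]
grip_width: 0.803
grip_force: 0.0
```

```bash
cat > snap.py <<'E'
import sys,pickle,cv2
from bench import cams,monitor
n=sys.argv[1]
s=monitor.get_state();c=cams.get_calibration('wrist');im=cams.get_image('wrist')
pickle.dump((s,c,im),open(f'pics/{n}.pkl','wb'));cv2.imwrite(f'pics/{n}.png',cv2.cvtColor(im,cv2.COLOR_RGB2BGR))
print(s['time'],s['position'].round(4),s['tool_rot'].round(4),s['ft_force'].round(2))
E
python3 snap.py w1
```

```text
1.1 [0.4393 0.4112 0.1995] [-6.5780e-01 -3.0711e+00  3.0000e-04] [ 0.04  0.32 -0.11]
```

View pics/w1.png

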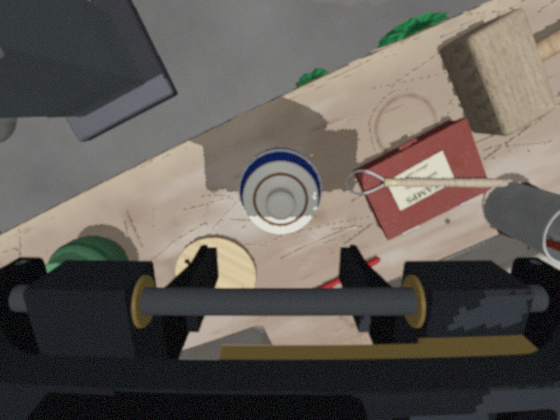

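The wrist view shows the white lid on the blue jar, flange centre about (283,195) and knob about (280,203), with the bat's edge at (215,262). Next I fit the circles.

```bash
cat > lid.py <<'E'
# fit the flange circle from a colour mask and the knob in a wrist picture
import sys,pickle,cv2,numpy as np
from h import *
def fit(n,lo,hi,uv,r,z=.091,off=None):
    s,c,im=pickle.load(open(f'pics/{n}.pkl','rb'))
    hsv=cv2.cvtColor(im,cv2.COLOR_RGB2HSV);m=cv2.inRange(hsv,lo,hi);w=np.zeros_like(m);cv2.circle(w,uv,r,255,-1);m&=w
    m=cv2.morphologyEx(m,cv2.MORPH_CLOSE,np.ones((5,5)))
    cs,_=cv2.findContours(m,cv2.RETR_EXTERNAL,cv2.CHAIN_APPROX_NONE)
    e=cv2.fitEllipse(cv2.convexHull(max(cs,key=cv2.contourArea)))
    X=plane(c,e[0],z);d=np.linalg.norm(X-ray(c,e[0])[0])
    print(n,'ell',np.round(e,1) if 0 else (np.round(e[0],1),np.round(e[1],1)),'X',X.round(4),'dia mm',(np.array(e[1])*d/c['mtx'][0,0]*1e3).round(1),'tool cm',totool(s,X).round(2))
    return s,c,e
E
python3 - <<'E'
from lid import *
s,c,im=pickle.load(open('pics/w1.pkl','rb'))
print(cv2.cvtColor(im,cv2.COLOR_RGB2HSV)[195,240:330:3].tolist())
fit('w1',(0,0,110),(40,75,255),(281,195),46)
for uv in((280,203),):
    for z in(.118,):print(plane(c,uv,z),totool(s,plane(c,uv,z)))
g=cv2.medianBlur(cv2.cvtColor(im,cv2.COLOR_RGB2GRAY),3)[140:250,220:340]
print((cv2.HoughCircles(g,cv2.HOUGH_GRADIENT,1,5,param1=80,param2=12,minRadius=12,maxRadius=48)[0][:8]+[220,140,0]).round(1).tolist())
cv2.imwrite('pics/w1z.png',cv2.resize(cv2.cvtColor(im,cv2.COLOR_RGB2BGR)[140:250,220:340],None,fx=5,fy=5))
E
```

```text
[[116, 35, 103], [24, 10, 127], [26, 14, 147], [30, 9, 149], [22, 21, 134], [11, 63, 97], [26, 12, 148], [30, 9, 147], [34, 14, 147], [20, 18, 129], [40, 13, 118], [30, 14, 141], [23, 15, 150], [27, 15, 151], [34, 12, 148], [35, 10, 149], [30, 13, 139], [20, 13, 115], [30, 11, 138], [26, 12, 149], [21, 12, 147], [26, 12, 144], [12, 83, 89], [23, 14, 144], [24, 15, 170], [30, 11, 178], [118, 36, 93], [11, 28, 145], [16, 50, 175], [16, 47, 174]]
w1 ell (array([281.2, 198.2]), array([83.4, 93.5])) X [0.4368 0.4151 0.091 ] dia mm [81.5 91.3] tool cm [ 0.39  0.26 10.85]
[0.43384211 0.41504506 0.118     ] [0.65354008 0.13218584 8.1499627 ]
[[280.5, 191.5, 40.5], [280.5, 199.5, 27.1], [280.5, 185.5, 37.4], [275.5, 191.5, 36.3], [283.5, 203.5, 29.7], [285.5, 188.5, 33.8], [285.5, 196.5, 33.0], [277.5, 203.5, 28.6]]
```

View pics/w1z.png

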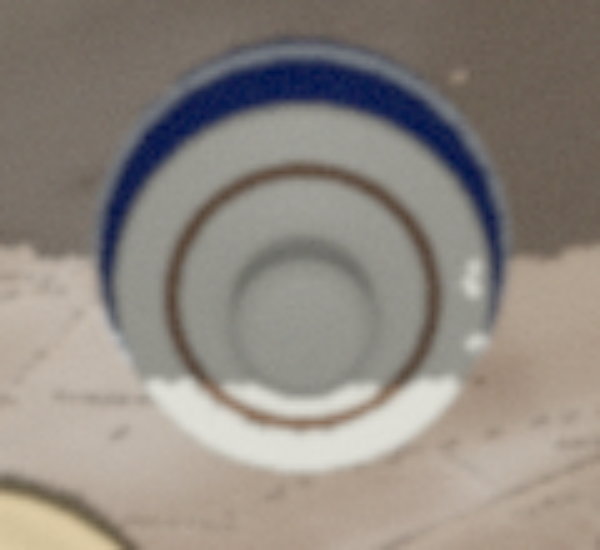

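>>> {"method": "move_arm", "body": {"slide": [[0.2,0.1,1.5],[0.45,0.2,3],[0.45,0.2,4],[0.45,0.2,4],[0.45,0.2,4]], "roll": [0,0,0,0,0]}}

```text
time: 1.65
position: [0.4358, 0.415, 0.1593]
tool_rot: [-0.655, -3.072, 0.001]
ft_force: [0.9, 0.0, -0.7]
grip_width: 0.805
grip_force: 0.0
```

```bash
python3 snap.py w2; python3 - <<'E'
from lid import *
e=[]
for n,uv,r in(('w1',(281,198),44),('w2',(281,210),60)):
    s,c,im=pickle.load(open(f'pics/{n}.pkl','rb'))
    hsv=cv2.cvtColor(im,cv2.COLOR_RGB2HSV);m=cv2.inRange(hsv,(5,60,0),(18,255,110))  # brown ring
    w=np.zeros_like(m);cv2.circle(w,uv,r,255,-1);cv2.circle(w,uv,12,0,-1);m&=w
    m=cv2.morphologyEx(m,cv2.MORPH_CLOSE,np.ones((7,7)));cs,_=cv2.findContours(m,cv2.RETR_EXTERNAL,cv2.CHAIN_APPROX_NONE)
    q=max(cs,key=lambda k:cv2.boundingRect(k)[2]);el=cv2.fitEllipse(cv2.convexHull(q));e.append((s,c,el));print(n,np.round(el[0],1),np.round(el[1],1),totool(s,plane(c,el[0],.0915)).round(2))
print(tri([ray(c,el[0]) for s,c,el in e]))
s,c,im=pickle.load(open('pics/w2.pkl','rb'))
cv2.imwrite('pics/w2z.png',cv2.resize(cv2.cvtColor(im,cv2.COLOR_RGB2BGR)[140:300,190:370],None,fx=3,fy=3))
E
```

```text
1.65 [0.4358 0.415  0.1593] [-6.5550e-01 -3.0721e+00  1.3000e-03] [ 0.91  0.01 -0.75]
w1 [280.1 198.5] [51.  53.8] [ 0.37  0.16 10.8 ]
w2 [277.9 215.8] [57.6 61.7] [-0.1  -0.06  6.78]
(array([0.43614776, 0.41423741, 0.0928288 ]), [np.float64(3.2958412161964076e-05), np.float64(3.295841216197874e-05)])
```

View pics/w2z.png

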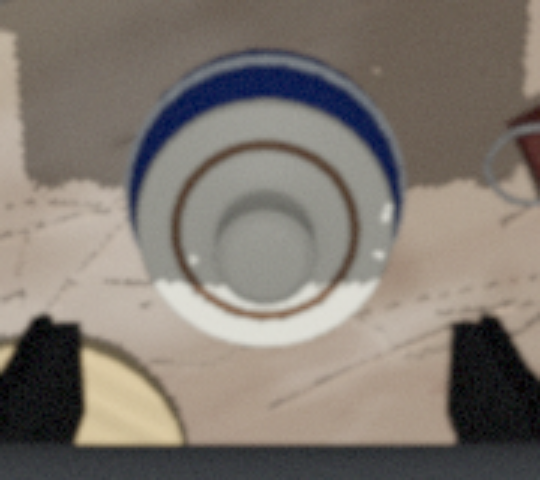

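The ring centre triangulates to z 0.093 (text: about 0.091) and lies within 1 mm of the tool axis. Descend and grasp.

>>> {"method": "move_arm", "body": {"slide": [[-0.1,0,2],[-0.1,0,4],[-0.1,0,5.5],[-0.1,0,6.4],[-0.1,0,6.4],[-0.1,0,6.4]], "roll": [0,0,0,0,0,0]}}

```text
time: 2.3
position: [0.4374, 0.415, 0.0965]
tool_rot: [0.656, 3.072, 0.001]
ft_force: [-0.2, -0.2, 0.3]
grip_width: 0.804
grip_force: 0.0
```

>>> {"method": "move_arm", "body": {"slide": [[0,0,0],[0,0,0],[0,0,0],[0,0,0],[0,0,0],[0,0,0],[0,0,0],[0,0,0]], "roll": [0,0,0,0,0,0,0,0], "gripper": 1.5, "squeeze": 15}}

```text
time: 3.1
position: [0.437, 0.4147, 0.0959]
tool_rot: [-0.656, -3.072, 0.0]
ft_force: [0.3, -0.3, -0.3]
grip_width: 0.198
grip_force: 0.0
```

```bash
python3 snap.py w3; python3 - <<'E'
import cv2,numpy as np
from bench import cams,monitor
print(monitor.get_state()['grip_width'])
a=cv2.imread('pics/w3.png')
b=cv2.cvtColor(cams.get_image('side'),cv2.COLOR_RGB2BGR);cv2.imwrite('pics/side1.png',b)
cv2.imwrite('pics/m3.png',np.hstack([cv2.resize(a,(400,300)),cv2.resize(b[210:330,310:470],(400,300))]))
E
```

```text
3.1 [0.437  0.4147 0.0959] [-0.6562 -3.0723  0.    ] [ 0.26 -0.33 -0.25]
0.1900730318397303
```

View pics/m3.png

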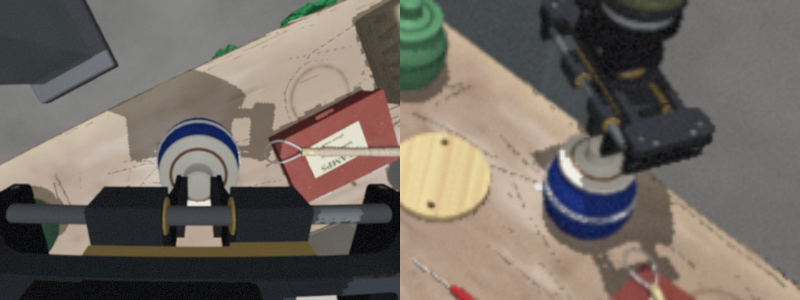

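The wrist view shows the fingers straddling the knob at about (280,255). Contact is unclear because the reading says 16.5 mm with zero force. Let the fingers finish closing.

>>> {"method": "move_arm", "body": {"slide": [[0,0,0],[0,0,0],[0,0,0],[0,0,0]], "roll": [0,0,0,0]}}

```text
time: 3.6
position: [0.437, 0.4147, 0.0959]
tool_rot: [0.656, 3.072, 0.0]
ft_force: [-0.5, -0.4, -0.4]
grip_width: 0.173
grip_force: 0.0
```

```bash
python3 snap.py w4; python3 - <<'E'
import cv2,numpy as np
from h import *
import pickle
from bench import monitor
s,c,im=pickle.load(open('pics/w4.pkl','rb'));print(monitor.get_state()['grip_width'],monitor.get_state()['grip_force'])
a=cv2.imread('pics/w4.png')
R=Rotation.from_rotvec(s['tool_rot'])
for p in((0,0,0),(0,0,-.02),(0,.013,-.02),(.013,0,-.02),(-.013,0,-.02)): print(p,proj(c,s['position']+R.apply(p)).round(0))
cv2.imwrite('pics/w4z.png',cv2.resize(a[150:350,180:380],None,fx=3,fy=3))
E
```

```text
3.6 [0.437  0.4147 0.0959] [0.656  3.0723 0.    ] [-0.46 -0.37 -0.43]
0.17769536064105956 0.0
(0, 0, 0) [279. 247.]
(0, 0, -0.02) [279. 260.]
(0, 0.013, -0.02) [301. 260.]
(0.013, 0, -0.02) [279. 240.]
(-0.013, 0, -0.02) [279. 280.]
```

View pics/w4z.png

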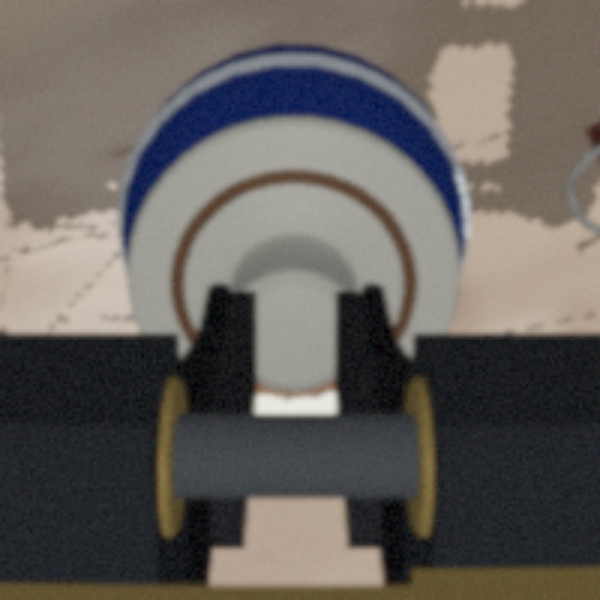

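The zoom shows the finger gap (255–337) narrower than the knob (232–355) and drawn over it, so the tips look to be above the knob rather than beside it. I'll check tip height by projecting points into the side view, and triangulate the knob.

```bash
python3 - <<'E'
import cv2,numpy as np,pickle
from h import *
from bench import cams
L=lambda n:pickle.load(open(f'pics/{n}.pkl','rb'))
print('knob top tri w1,w2',tri([ray(L('w1')[1],(280.4,204.6)),ray(L('w2')[1],(278.4,224.7))]))
print('w1,w4',tri([ray(L('w1')[1],(280.4,204.6)),ray(L('w4')[1],(277.8,260.3))]))
C=cams.get_calibration('side');p=L('w3')[0]['position']
b=cv2.cvtColor(cams.get_image('side'),cv2.COLOR_RGB2BGR)
x0,y0,f=350,220,8
z=cv2.resize(b[y0:y0+75,x0:x0+90],None,fx=f,fy=f,interpolation=cv2.INTER_CUBIC)
for X,col in((p,(0,0,255)),(p+[0,0,.024],(0,255,0)),([.436,.4145,.118],(255,0,255)),([.436,.4145,.091],(255,255,0))):
    q=proj(C,X);print(q.round(1));cv2.drawMarker(z,tuple(int(v) for v in ((q-[x0,y0])*f+f/2)),col,cv2.MARKER_CROSS,20,2)
cv2.imwrite('pics/side2z.png',z)
E
```

```text
knob top tri w1,w2 (array([0.43544722, 0.41485355, 0.11782273]), [np.float64(0.00012373557764087004), np.float64(0.00012373557764092086)])
w1,w4 (array([0.43466643, 0.41508878, 0.12064029]), [np.float64(3.894641882318462e-05), np.float64(3.894641882304368e-05)])
[389.6 272.5]
[391.2 266.2]
[391.3 266.4]
[389.5 273.5]
```

View pics/side2z.png

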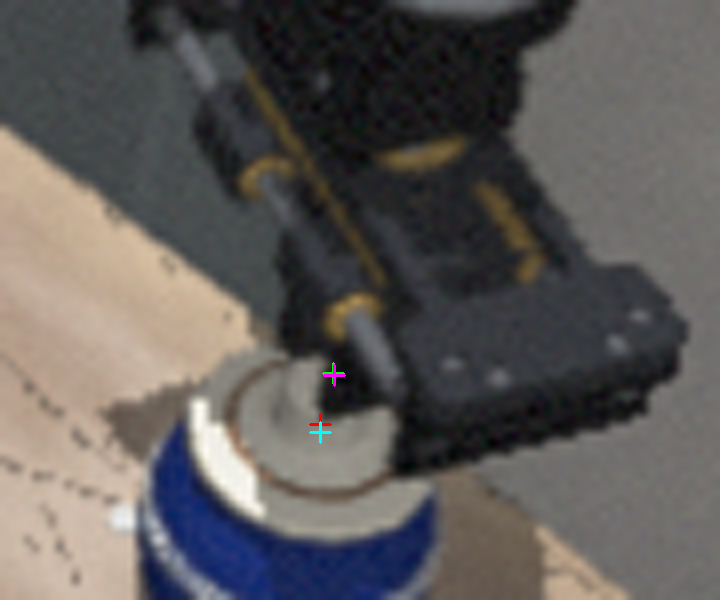

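Closed to 15 mm with no contact, the fingertips end near (350,412) in the crop, at about knob-top height. So the tips sit roughly 15–24 mm above the reported TCP height. I'll open and go lower in gentle steps, watching the force.

>>> {"method": "move_arm", "body": {"slide": [[0,0,0],[0,0,0],[0,0,0],[0,0,0],[0,0,0.2],[0,0,0.4],[0,0,0.6],[0,0,0.6]], "roll": [0,0,0,0,0,0,0,0], "gripper": 5.5}}

```text
time: 4.5
position: [0.4368, 0.4144, 0.0894]
tool_rot: [-0.656, -3.072, 0.001]
ft_force: [-0.2, 0.6, 0.1]
grip_width: 0.624
grip_force: 0.0
```

>>> {"method": "move_arm", "body": {"slide": [[0,0,0.1],[0,0,0.2],[0,0,0.3],[0,0,0.4],[0,0,0.4]], "roll": [0,0,0,0,0]}}

```text
time: 5.0
position: [0.437, 0.4146, 0.0857]
tool_rot: [-0.656, -3.072, 0.0]
ft_force: [0.3, 0.2, -0.1]
grip_width: 0.635
grip_force: 0.0
```

No contact at 0.0857, below the flange top, so the true tips are higher than reported. A bit lower, then close.

>>> {"method": "move_arm", "body": {"slide": [[0,0,0.1],[0,0,0.2],[0,0,0.3],[0,0,0.4],[0,0,0.5],[0,0,0.5]], "roll": [0,0,0,0,0,0]}}

```text
time: 5.6
position: [0.4369, 0.4146, 0.0806]
tool_rot: [-0.656, -3.072, 0.0]
ft_force: [0.5, 0.4, -0.8]
grip_width: 0.635
grip_force: 0.0
```

>>> {"method": "move_arm", "body": {"slide": [[0,0,0],[0,0,0],[0,0,0],[0,0,0],[0,0,0],[0,0,0]], "roll": [0,0,0,0,0,0], "gripper": 2, "squeeze": 10}}

```text
time: 6.2
position: [0.437, 0.4146, 0.0809]
tool_rot: [0.656, 3.072, -0.0]
ft_force: [0.1, -0.5, 0.4]
grip_width: 0.293
grip_force: 10.0
```

Contact on the knob at 25.5 mm. No contact earlier at 0.0959 puts the tip offset at about 22–25 mm, so I can regrasp about 7 mm deeper for a full hold.

>>> {"method": "move_arm", "body": {"slide": [[0,0,0],[0,0,0],[0,0,0],[0,0,0.2],[0,0,0.4],[0,0,0.6],[0,0,0.7],[0,0,0.7]], "roll": [0,0,0,0,0,0,0,0], "gripper": 5}}

```text
time: 7.0
position: [0.4369, 0.4145, 0.0735]
tool_rot: [-0.656, -3.072, 0.001]
ft_force: [0.2, -0.2, -0.1]
grip_width: 0.575
grip_force: 0.0
```

>>> {"method": "move_arm", "body": {"slide": [[0,0,0],[0,0,0],[0,0,0],[0,0,0],[0,0,0],[0,0,0]], "roll": [0,0,0,0,0,0], "gripper": 1.5, "squeeze": 20}}

```text
time: 7.6
position: [0.4371, 0.4147, 0.074]
tool_rot: [0.656, 3.072, 0.0]
ft_force: [0.7, -0.1, 0.5]
grip_width: 0.289
grip_force: 20.1
```

>>> {"method": "move_arm", "body": {"slide": [[0,0,-1],[0,0,-2],[0,0,-3],[0,0,-4],[0,0,-5],[0,0,-6],[0,0,-6],[0,0,-6]], "roll": [0,0,0,0,0,0,0,0]}}

```text
time: 8.4
position: [0.4371, 0.4147, 0.1341]
tool_rot: [0.656, 3.072, 0.001]
ft_force: [0.5, 0.0, -2.5]
grip_width: 0.291
grip_force: 20.1
```

The lid is held (20 N, 25 mm). When seated, TCP z = lid origin + 6 mm. Carry to the bat at (0.521, 0.282).

>>> {"method": "move_arm", "body": {"slide": [[-2,-1.3,0],[-4.5,-3,0],[-7,-4.7,0],[-9.5,-6.3,0],[-12,-8,0],[-13.1,-8.7,1],[-13.1,-8.7,3.5],[-13.1,-8.7,6],[-13.1,-8.7,8.5],[-13.1,-8.7,10],[-13.1,-8.7,10.8],[-13.1,-8.7,11],[-13.1,-8.7,11]], "roll": [0,0,0,0,0,0,0,0,0,0,0,0,0]}}

```text
time: 9.7
position: [0.5214, 0.2822, 0.0243]
tool_rot: [0.656, 3.072, 0.001]
ft_force: [0.1, -0.2, -1.3]
grip_width: 0.294
grip_force: 20.1
```

>>> {"method": "move_arm", "body": {"slide": [[0,0,0.1],[0,0,0.2],[0,0,0.3],[0,0,0.4],[0,0,0.5],[0,0,0.5]], "roll": [0,0,0,0,0,0]}}

```text
time: 10.3
position: [0.521, 0.2817, 0.0187]
tool_rot: [-0.656, -3.072, 0.0]
ft_force: [0.4, 0.0, -1.4]
grip_width: 0.289
grip_force: 20.1
```

>>> {"method": "move_arm", "body": {"slide": [[0,0,0.1],[0,0,0.1],[0,0,0.15],[0,0,0.15]], "roll": [0,0,0,0]}}

```text
time: 10.7
position: [0.5212, 0.2818, 0.018]
tool_rot: [0.656, 3.072, 0.0]
ft_force: [-1.4, -1.0, 3.3]
grip_width: 0.293
grip_force: 20.1
```

It touches down at TCP 0.018, as expected. Release and rise.

>>> {"method": "move_arm", "body": {"slide": [[0,0,0],[0,0,0],[0,0,0],[0,0,0],[0,0,0],[0,0,-1],[0,0,-4],[0,0,-8],[0,0,-12],[0,0,-16],[0,0,-18],[0,0,-18],[0,0,-18]], "roll": [0,0,0,0,0,0,0,0,0,0,0,0,0], "gripper": 5}}

```text
time: 12.0
position: [0.5211, 0.2817, 0.1978]
tool_rot: [0.656, 3.072, 0.001]
ft_force: [-0.2, 0.3, -0.0]
grip_width: 0.574
grip_force: 0.0
```

```bash
python3 snap.py w5; python3 - <<'E'
import cv2,numpy as np
from h import *
from bench import monitor
# where to go for the blue lid, tool cm
s=monitor.get_state()
print(totool(s,[.437,-.169,.2]).round(1), s['joint_positions'].round(2))
E
```

```text
12.0 [0.5211 0.2817 0.1978] [6.5600e-01 3.0717e+00 1.1000e-03] [-0.23  0.3  -0.02]
[-10.8 -44.5  -0.3] [-0.68  0.2   0.16  1.61 -0.03  1.33  0.63]
```

View pics/w5.png

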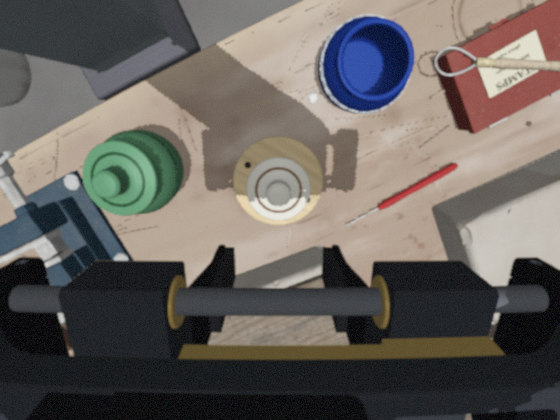

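White lid stands level on the bat at (278,188), blue jar's open mouth is at (367,62). Next, the blue lid.

>>> {"method": "move_arm", "body": {"slide": [[-0.9,-3.7,0],[-1.8,-7.4,0],[-2.7,-11.1,0],[-3.6,-14.8,0],[-4.5,-18.5,0],[-5.4,-22.2,0],[-6.3,-26,0],[-7.2,-29.7,0],[-8.1,-33.4,0],[-9,-37,0],[-9.9,-40.8,0],[-10.8,-44.5,0],[-10.8,-44.5,0],[-10.8,-44.5,0],[-10.8,-44.5,0],[-10.8,-44.5,0]], "roll": [0.06,0.12,0.18,0.25,0.32,0.4,0.48,0.55,0.62,0.68,0.74,0.8,0.8,0.8,0.8,0.8], "gripper": 5.5}}

```text
time: 13.65
position: [0.4379, -0.1671, 0.1968]
tool_rot: [-1.797, -2.576, 0.001]
ft_force: [-0.4, 0.5, -0.2]
grip_width: 0.633
grip_force: 0.0
```

```bash
python3 snap.py b1; python3 - <<'E'
from lid import *
from bench import monitor
print(monitor.get_state()['joint_positions'].round(2))
s,c,im=pickle.load(open('pics/b1.pkl','rb'))
print('expect',proj(c,[.437,-.169,.091]),proj(c,[.437,-.169,.118]))
fit('b1',(105,150,50),(125,255,255),tuple(int(v) for v in proj(c,[.437,-.169,.091])),50)
# blue jar mouth in w5
fit('w5',(100,120,40),(130,255,255),(367,62),60,.086)
E
```

```text
13.65 [ 0.4379 -0.1671  0.1968] [-1.7966e+00 -2.5759e+00  7.0000e-04] [-0.35  0.52 -0.2 ]
[-0.28 -0.1   0.56  1.9   0.05  1.32  0.62]
expect [277.18650054 203.98821572] [277.04089417 212.21515315]
b1 ell (array([277.2, 202.7]), array([70.4, 72.4])) X [ 0.4366 -0.1678  0.091 ] dia mm [68.3 70.3] tool cm [-0.02 -0.14 10.58]
w5 ell (array([368. ,  62.4]), array([86.5, 95.6])) X [0.4374 0.4062 0.086 ] dia mm [86.5 95.7] tool cm [12.73  7.94 11.18]
```

View pics/b1.png

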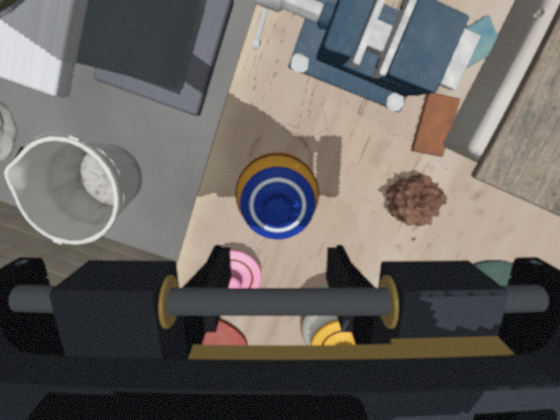

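The blue lid is centred at (277,203), within 1.5 mm of the tool axis, and the pink lid at (243,270) is out of the way and low. I go down with one numeric check on the way.

>>> {"method": "move_arm", "body": {"slide": [[0,-0.1,1.5],[0,-0.1,3],[0,-0.1,4],[0,-0.1,4],[0,-0.1,4]], "roll": [0,0,0,0,0]}}

```text
time: 14.2
position: [0.4371, -0.1686, 0.1575]
tool_rot: [1.8, 2.575, -0.0]
ft_force: [0.5, -0.5, -0.2]
grip_width: 0.634
grip_force: 0.0
```

```bash
python3 snap.py b2; python3 - <<'E'
from lid import *
_,c1,e1=fit('b1',(105,150,50),(125,255,255),(277,204),50)
s,c,im=pickle.load(open('pics/b2.pkl','rb'));q=proj(c,[.437,-.168,.091])
s,c2,e2=fit('b2',(105,150,50),(125,255,255),tuple(int(v) for v in q),60)
X,err=tri([ray(c1,e1[0]),ray(c2,e2[0])]);print(X,err,totool(s,X))
E
```

```text
14.2 [ 0.4371 -0.1686  0.1575] [ 1.7999e+00  2.5748e+00 -1.0000e-04] [ 0.51 -0.48 -0.19]
b1 ell (array([277.2, 202.7]), array([70.4, 72.4])) X [ 0.4366 -0.1678  0.091 ] dia mm [68.3 70.3] tool cm [-0.02 -0.14 10.58]
b2 ell (array([278.5, 213.3]), array([79.8, 83.2])) X [ 0.4366 -0.1675  0.091 ] dia mm [67.7 70.6] tool cm [ 0.13 -0.01  6.65]
[ 0.43723786 -0.16953548  0.08415743] [np.float64(6.571392695179069e-05), np.float64(6.571392695170986e-05)] [-0.08680302 -0.01928603  7.33812563]
```

>>> {"method": "move_arm", "body": {"slide": [[0,0,1.5],[0,0,3],[0,0,4.5],[0,0,5.5],[0,0,6.2],[0,0,6.8],[0,0,7.4],[0,0,7.8],[0,0,8.1],[0,0,8.3],[0,0,8.3]], "roll": [0,0,0,0,0,0,0,0,0,0,0]}}

```text
time: 15.35
position: [0.4369, -0.1689, 0.0742]
tool_rot: [-1.801, -2.574, -0.0]
ft_force: [0.4, -1.0, 0.1]
grip_width: 0.63
grip_force: 0.0
```

>>> {"method": "move_arm", "body": {"slide": [[0,0,0],[0,0,0],[0,0,0],[0,0,0],[0,0,0],[0,0,0],[0,0,0]], "roll": [0,0,0,0,0,0,0], "gripper": 1.5}}

```text
time: 16.05
position: [0.4371, -0.1689, 0.0745]
tool_rot: [1.8, 2.574, 0.0]
ft_force: [0.3, 0.2, 0.6]
grip_width: 0.293
grip_force: 20.0
```

>>> {"method": "move_arm", "body": {"slide": [[0,0,-1],[0,0,-2],[0,0,-3],[0,0,-4],[0,0,-6],[0,0,-8],[0,0,-10],[0,0,-10],[0,0,-10]], "roll": [0,0,0,0,0,0,0,0,0]}}

```text
time: 16.95
position: [0.4371, -0.1689, 0.1746]
tool_rot: [1.8, 2.574, 0.001]
ft_force: [0.1, 0.7, -1.1]
grip_width: 0.292
grip_force: 20.0
```

```bash
python3 - <<'E'
from h import *
from bench import monitor
s=monitor.get_state();print(s['grip_width'],s['grip_force'],totool(s,[.4365,.4147,.174]).round(2),s['position'])
E
```

```text
0.2924074852788983 19.999854862689972 [54.84 19.96  0.08] [ 0.43710279 -0.16886686  0.17463894]
```

Held. Now carry to the blue jar, bowing outward and a little higher over the vise and green jar, and rolling back.

>>> {"method": "move_arm", "body": {"slide": [[0,0,-3],[3.1,2,-3.5],[6.2,4,-3.5],[9.4,6,-3.5],[12.5,7.9,-3.5],[15.6,9.9,-3.5],[18.8,11.9,-3.5],[22,13.8,-3.5],[25,15.6,-3.5],[28.7,16.3,-3.5],[32.5,16.9,-3.5],[36.2,17.4,-3.5],[40,18,-3.5],[43.7,18.5,-3.5],[47.5,19,-3.5],[51.2,19.5,-3.5],[54.8,20,-3.5],[54.8,20,-3.5],[54.8,20,-3.5],[54.8,20,-3.5]], "roll": [0,-0.06,-0.12,-0.18,-0.24,-0.3,-0.36,-0.42,-0.48,-0.54,-0.6,-0.65,-0.7,-0.74,-0.78,-0.8,-0.8,-0.8,-0.8,-0.8]}}

```text
time: 18.95
position: [0.4374, 0.4127, 0.2083]
tool_rot: [-0.659, -3.072, 0.004]
ft_force: [0.3, -0.8, -1.0]
grip_width: 0.295
grip_force: 20.0
```

```bash
python3 snap.py c1; python3 - <<'E'
from h import *
from bench import monitor
s=monitor.get_state();print(s['grip_width'],s['grip_force'],totool(s,[.4365,.4147,.074]).round(2))
E
```

```text
18.95 [0.4374 0.4127 0.2083] [-0.6588 -3.0715  0.0035] [ 0.3  -0.77 -0.97]
0.28883198892986855 19.99968945980072 [ 0.2   0.16 13.47]
```

View pics/c1.png

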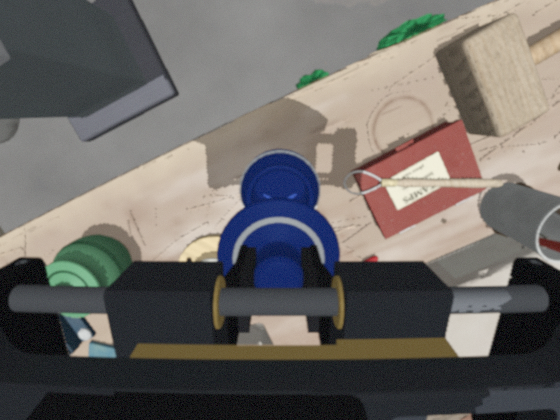

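The blue lid hangs level over the blue jar (279,185). Lower to just above the mouth and check.

>>> {"method": "move_arm", "body": {"slide": [[0,0,2.5],[0,0,5],[0,0,7.5],[0,0,9.5],[0,0,10.7],[0,0,11.2],[0,0,11.2],[0,0,11.2]], "roll": [0,0,0,0,0,0,0,0]}}

```text
time: 19.8
position: [0.4376, 0.4148, 0.0986]
tool_rot: [0.657, 3.071, 0.002]
ft_force: [0.9, -0.8, -1.0]
grip_width: 0.294
grip_force: 20.0
```

```bash
python3 - <<'E'
from h import *
from bench import monitor
s=monitor.get_state();print(s['grip_force'],s['position'],totool(s,[.4365,.4147,.074]).round(2))
E
```

```text
19.99988615512848 [0.43764626 0.41481976 0.09856288] [ 0.1  -0.06  2.46]
```

>>> {"method": "move_arm", "body": {"slide": [[0.1,0,0.4],[0.1,0,0.8],[0.1,0,1.2],[0.1,0,1.6],[0.1,0,1.9],[0.1,0,2.1],[0.1,0,2.3],[0.1,0,2.35],[0.1,0,2.35]], "roll": [0,0,0,0,0,0,0,0,0]}}

```text
time: 20.7
position: [0.4361, 0.4149, 0.0745]
tool_rot: [0.656, 3.072, 0.0]
ft_force: [-1.3, -1.6, 3.8]
grip_width: 0.292
grip_force: 20.0
```

Contact at the seated height. Release, rise and verify.

>>> {"method": "move_arm", "body": {"slide": [[0,0,0],[0,0,0],[0,0,0],[0,0,0],[0,0,0],[0,0,-1],[0,0,-4],[0,0,-8],[0,0,-12],[0,0,-12.5],[0,0,-12.5],[0,0,-12.5]], "roll": [0,0,0,0,0,0,0,0,0,0,0,0], "gripper": 5.5}}

```text
time: 21.9
position: [0.4356, 0.4145, 0.1981]
tool_rot: [-0.656, -3.072, 0.002]
ft_force: [-0.2, -0.1, -0.7]
grip_width: 0.631
grip_force: 0.0
```

```bash
python3 snap.py c2; python3 - <<'E'
from lid import *
fit('c2',(105,150,50),(125,255,255),(281,197),46)
fit('w1',(0,0,110),(40,75,255),(281,195),46)
fit('b1',(105,150,50),(125,255,255),(277,204),50)
s,c,im=pickle.load(open('pics/c2.pkl','rb'))
cv2.imwrite('pics/c2z.png',cv2.resize(cv2.cvtColor(im,cv2.COLOR_RGB2BGR)[140:250,220:340],None,fx=4,fy=4))
print('yellow',totool(s,[.5665,-.3027,.2]).round(1),[round(float(v),2) for v in s['joint_positions']])
E
```

```text
21.9 [0.4356 0.4145 0.1981] [-6.5590e-01 -3.0717e+00  1.6000e-03] [-0.2  -0.14 -0.74]
c2 ell (array([278.6, 196.4]), array([77.5, 79.2])) X [0.4301 0.4169 0.091 ] dia mm [75.2 76.9] tool cm [6.000e-01 1.000e-02 1.071e+01]
w1 ell (array([281.2, 198.2]), array([83.4, 93.5])) X [0.4368 0.4151 0.091 ] dia mm [81.5 91.3] tool cm [ 0.39  0.26 10.85]
b1 ell (array([277.2, 202.7]), array([70.4, 72.4])) X [ 0.4366 -0.1678  0.091 ] dia mm [68.3 70.3] tool cm [-0.02 -0.14 10.58]
yellow [-41.2 -60.1  -0.1] [-0.84, 0.22, 0.04, 1.58, -0.01, 1.34, 0.35]
```

View pics/c2z.png

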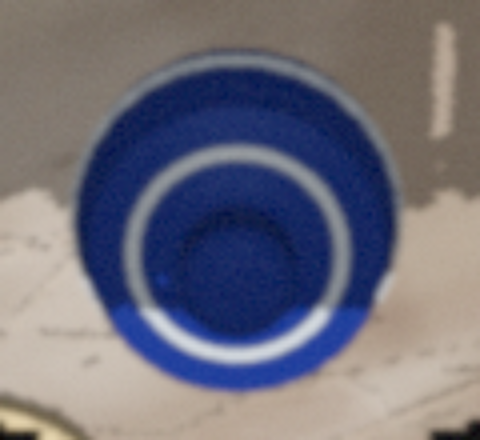

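The blue lid sits concentric in the blue jar, with its ring centred at about (279,203) and the jar rim even around it. On to the yellow lid.

>>> {"method": "move_arm", "body": {"slide": [[-2,-3,-1],[-4.4,-6.4,-2],[-6.8,-9.9,-2],[-9.1,-13.3,-2],[-11.4,-16.6,-2],[-13.7,-20,-2],[-16,-23.4,-2],[-18.3,-26.7,-2],[-20.6,-30,-2],[-22.9,-33.4,-2],[-25.2,-36.7,-2],[-27.5,-40,-2],[-29.8,-43.4,-2],[-32,-46.8,-2],[-34.3,-50,-2],[-36.6,-53.4,-1],[-39,-57,0],[-41.2,-60.1,0],[-41.2,-60.1,0],[-41.2,-60.1,0]], "roll": [0,0,0,0,0,0,0,0,0,0,0,0,0,0,0,0,0,0,0,0]}}

```text
time: 23.95
position: [0.5653, -0.3027, 0.1969]
tool_rot: [-0.659, -3.068, -0.0]
ft_force: [0.7, 1.1, -1.1]
grip_width: 0.63
grip_force: 0.0
```

>>> {"method": "move_arm", "body": {"slide": [[0,0,0],[0,0,0]], "roll": [0,0]}}

```text
time: 24.15
position: [0.5669, -0.3001, 0.1986]
tool_rot: [-0.652, -3.073, -0.002]
ft_force: [1.7, 0.2, 1.3]
grip_width: 0.633
grip_force: 0.0
```

```bash
python3 snap.py y1; python3 - <<'E'
from lid import *
s,c,im=pickle.load(open('pics/y1.pkl','rb'));print([round(float(v),2) for v in s['joint_positions']])
q=proj(c,[.5665,-.3027,.091]);print('expect',q)
fit('y1',(8,140,60),(30,255,255),tuple(int(v) for v in q),55)
E
```

```text
24.15 [ 0.5669 -0.3001  0.1986] [-6.5220e-01 -3.0727e+00 -1.9000e-03] [1.67 0.17 1.27]
[-0.03, 0.34, 0.62, 1.5, -0.2, 1.37, 1.75]
expect [275.68206206 203.0184362 ]
y1 ell (array([274.7, 201.6]), array([71.1, 73.4])) X [ 0.5648 -0.303   0.091 ] dia mm [69.4 71.7] tool cm [ 0.07 -0.36 10.76]
```

>>> {"method": "move_arm", "body": {"slide": [[0,-0.1,1.5],[0,-0.1,3],[0,-0.1,4],[0,-0.1,4],[0,-0.1,4],[0,-0.1,4],[0,-0.1,4]], "roll": [0,0,0,0,0,0,0]}}

```text
time: 24.9
position: [0.5665, -0.3032, 0.1595]
tool_rot: [0.656, 3.071, -0.0]
ft_force: [0.8, -0.2, -0.3]
grip_width: 0.632
grip_force: 0.0
```

```bash
python3 snap.py y2; python3 - <<'E'
from lid import *
_,c1,e1=fit('y1',(8,140,60),(30,255,255),(275,202),55)
s,c,im=pickle.load(open('pics/y2.pkl','rb'));q=proj(c,[.565,-.303,.091])
s,c2,e2=fit('y2',(8,140,60),(30,255,255),tuple(int(v) for v in q),65)
X,err=tri([ray(c1,e1[0]),ray(c2,e2[0])]);print(X,err,totool(s,X))
E
```

```text
24.9 [ 0.5665 -0.3032  0.1595] [ 6.5600e-01  3.0711e+00 -3.0000e-04] [ 0.78 -0.21 -0.34]
y1 ell (array([274.7, 201.6]), array([71.1, 73.4])) X [ 0.5648 -0.303   0.091 ] dia mm [69.4 71.7] tool cm [ 0.07 -0.36 10.76]
y2 ell (array([277.9, 212.2]), array([80.5, 83.9])) X [ 0.5646 -0.303   0.091 ] dia mm [68.8 71.7] tool cm [ 0.19 -0.05  6.85]
[ 0.56590454 -0.3035372   0.08646715] [np.float64(1.3759833213174754e-05), np.float64(1.3759833213189858e-05)] [ 0.05262276 -0.05278573  7.3077901 ]
```

Height check: 0.086 by the wrist, 0.092 from top and side, against 0.091 expected. Grasp.

>>> {"method": "move_arm", "body": {"slide": [[0.1,0,1.5],[0.1,0,3],[0.1,0,4.5],[0.1,0,5.5],[0.1,0,6.3],[0.1,0,7],[0.1,0,7.6],[0.1,0,8],[0.1,0,8.3],[0.1,0,8.5],[0.1,0,8.5]], "roll": [0,0,0,0,0,0,0,0,0,0,0]}}

```text
time: 26.05
position: [0.5652, -0.3025, 0.0738]
tool_rot: [0.656, 3.072, 0.0]
ft_force: [0.3, 0.5, -0.7]
grip_width: 0.635
grip_force: 0.0
```

>>> {"method": "move_arm", "body": {"slide": [[0,0,0],[0,0,0],[0,0,0],[0,0,0],[0,0,0],[0,0,0],[0,0,0]], "roll": [0,0,0,0,0,0,0], "gripper": 1.5}}

```text
time: 26.75
position: [0.5653, -0.3025, 0.074]
tool_rot: [0.656, 3.072, 0.0]
ft_force: [0.1, 0.3, 1.0]
grip_width: 0.291
grip_force: 20.1
```

>>> {"method": "move_arm", "body": {"slide": [[0,0,-1],[0,0,-2],[0,0,-3],[0,0,-4],[0,0,-6],[0,0,-8],[0,0,-10],[0,0,-10],[0,0,-10]], "roll": [0,0,0,0,0,0,0,0,0]}}

```text
time: 27.65
position: [0.5654, -0.3025, 0.1741]
tool_rot: [0.656, 3.071, 0.0]
ft_force: [0.3, 0.4, -1.5]
grip_width: 0.29
grip_force: 20.1
```

```bash
python3 - <<'E'
from h import *
from bench import monitor
s=monitor.get_state();print(s['grip_width'],s['grip_force'],totool(s,[.4369,-.1688,.174]).round(2),s['position'],s['joint_positions'].round(2))
E
```

```text
0.29028878356422133 20.100036298390478 [17.19  6.96  0.  ] [ 0.56536144 -0.30252125  0.17412525] [-0.03  0.35  0.61  1.53 -0.21  1.32  1.75]
```

>>> {"method": "move_arm", "body": {"slide": [[3,1.2,0],[6.5,2.6,0],[10,4,0],[13,5.3,0],[15.5,6.3,0],[17.2,7,0],[17.2,7,1.5],[17.2,7,3.5],[17.2,7,5.5],[17.2,7,7],[17.2,7,7.4],[17.2,7,7.4],[17.2,7,7.4]], "roll": [0,0,0,0,0,0,0,0,0,0,0,0,0]}}

```text
time: 28.95
position: [0.4371, -0.1684, 0.1002]
tool_rot: [0.656, 3.072, -0.0]
ft_force: [-0.4, 0.2, -1.2]
grip_width: 0.291
grip_force: 20.1
```

```bash
python3 - <<'E'
from h import *
from bench import monitor
s=monitor.get_state();print(s['grip_force'],s['position'],totool(s,[.4367,-.1683,.074]).round(2))
E
```

```text
20.100171917583793 [ 0.43709975 -0.16844657  0.10021358] [ 0.04 -0.    2.62]
```

>>> {"method": "move_arm", "body": {"slide": [[0,0,0.4],[0,0,0.8],[0,0,1.2],[0,0,1.6],[0,0,1.9],[0,0,2.2],[0,0,2.4],[0,0,2.55],[0,0,2.55]], "roll": [0,0,0,0,0,0,0,0,0]}}

```text
time: 29.85
position: [0.4367, -0.1683, 0.0742]
tool_rot: [-0.656, -3.072, -0.0]
ft_force: [0.3, 0.1, -2.4]
grip_width: 0.293
grip_force: 20.1
```

>>> {"method": "move_arm", "body": {"slide": [[0,0,0.05],[0,0,0.1],[0,0,0.1]], "roll": [0,0,0]}}

```text
time: 30.15
position: [0.437, -0.1684, 0.0739]
tool_rot: [0.656, 3.072, 0.0]
ft_force: [-1.6, -0.0, 3.3]
grip_width: 0.291
grip_force: 20.1
```

>>> {"method": "move_arm", "body": {"slide": [[0,0,0],[0,0,0],[0,0,0],[0,0,0],[0,0,0],[0,0,-1],[0,0,-4],[0,0,-8],[0,0,-12],[0,0,-12.5],[0,0,-12.5],[0,0,-12.5],[0,0,-12.5]], "roll": [0,0,0,0,0,0,0,0,0,0,0,0,0], "gripper": 5.5}}

```text
time: 31.45
position: [0.4358, -0.1681, 0.1969]
tool_rot: [-0.656, -3.07, 0.0]
ft_force: [-0.7, 0.3, -0.8]
grip_width: 0.629
grip_force: 0.0
```

```bash
python3 snap.py y3; python3 - <<'E'
from lid import *
s,c,im=pickle.load(open('pics/y3.pkl','rb'))
q=proj(c,[.4367,-.168,.091]);print('expect',q)
fit('y3',(15,200,60),(30,255,255),tuple(int(v) for v in q),45)
s5=pickle.load(open('pics/w5.pkl','rb'))
# white lid on bat from w5: cream = low saturation
fit('w5',(0,0,100),(40,55,255),(278,188),44,.012+.0205)
print('to lid',totool(s,[.5212,.2818,.2]).round(2),s['joint_positions'].round(2))
E
```

```text
31.45 [ 0.4358 -0.1681  0.1969] [-6.5560e-01 -3.0696e+00  3.0000e-04] [-0.66  0.32 -0.82]
expect [278.9713046  203.75908721]
y3 ell (array([253.6, 200.1]), array([ 6.2, 17.1])) X [ 0.4233 -0.189   0.091 ] dia mm [ 6.  16.7] tool cm [ 0.26 -2.41 10.59]
w5 ell (array([278.5, 194.7]), array([74.1, 83.5])) X [0.5275 0.2792 0.0325] dia mm [86.1 97. ] tool cm [-0.68  0.02 16.53]
to lid [10.58 44.55 -0.31] [-0.26 -0.1   0.54  1.9   0.05  1.32  1.42]
```

Yellow lid seated with contact felt. Its mask check is redone below. The white lid goes back to the exact pose it was released at.

>>> {"method": "move_arm", "body": {"slide": [[0.8,3.4,-1.5],[1.6,6.8,-2],[2.4,10.2,-2],[3.3,13.7,-2],[4.1,17.1,-2],[4.9,20.6,-2],[5.7,24,-2],[6.5,27.4,-2],[7.3,30.8,-2],[8.2,34.3,-2],[9,37.7,-1],[9.8,41.1,0],[10.6,44.5,0],[10.6,44.5,0],[10.6,44.5,0],[10.6,44.5,0]], "roll": [0,0,0,0,0,0,0,0,0,0,0,0,0,0,0,0]}}

```text
time: 33.1
position: [0.522, 0.2794, 0.1977]
tool_rot: [-0.659, -3.071, 0.003]
ft_force: [0.2, -1.0, 0.1]
grip_width: 0.632
grip_force: 0.0
```

```bash
python3 snap.py w6; python3 - <<'E'
from lid import *
s,c,im=pickle.load(open('pics/y3.pkl','rb'))
hsv=cv2.cvtColor(im,cv2.COLOR_RGB2HSV);print(hsv[203,235:325:5].tolist(),hsv[235,270:290:5].tolist())
s,c,im=pickle.load(open('pics/w6.pkl','rb'));print('to lid',totool(s,[.5212,.2818,.0185]).round(2))
s5,c5,im5=pickle.load(open('pics/w5.pkl','rb'))
a,b=[cv2.cvtColor(i,cv2.COLOR_RGB2GRAY)[140:225,230:330].astype(np.float32) for i in(im5,im)]
print('shift px w5->w6',cv2.phaseCorrelate(a,b), 'predicted', proj(c,[.5212,.2818,.035])-proj(c5,[.5212,.2818,.035]))
E
```

```text
33.1 [0.522  0.2794 0.1977] [-6.5870e-01 -3.0714e+00  2.5000e-03] [ 0.24 -0.98  0.07]
[[15, 48, 180], [19, 186, 126], [20, 189, 151], [19, 187, 139], [19, 169, 149], [19, 182, 151], [19, 191, 131], [20, 188, 144], [20, 172, 156], [19, 180, 156], [20, 183, 148], [19, 182, 116], [19, 182, 151], [20, 180, 154], [15, 167, 90], [20, 183, 152], [19, 194, 141], [15, 47, 190]] [[21, 167, 226], [21, 164, 228], [21, 170, 227], [21, 166, 226]]
to lid [ 0.17  0.22 17.92]
shift px w5->w6 ((1.539665295930412, -1.1805977226308428), 1.0229625032213) predicted [ 1.89660145 -1.4016571 ]
```

>>> {"method": "move_arm", "body": {"slide": [[0,0,3],[0,0,6],[0,0,9],[0,0,11],[0,0,12],[0,0,12],[0,0,12]], "roll": [0,0,0,0,0,0,0]}}

```text
time: 33.85
position: [0.5227, 0.281, 0.0796]
tool_rot: [0.657, 3.071, 0.002]
ft_force: [-0.4, -0.2, 0.4]
grip_width: 0.631
grip_force: 0.0
```

```bash
python3 - <<'E'
from lid import *
from bench import monitor
fit('y3',(17,150,100),(30,255,255),(279,203),46)
s=monitor.get_state();print(totool(s,[.5212,.2818,.0185]).round(2))
E
```

```text
y3 ell (array([277.6, 197.6]), array([80.8, 82.7])) X [ 0.4305 -0.1667  0.091 ] dia mm [78.2 80. ] tool cm [ 0.51 -0.09 10.59]
[0.18 0.   6.11]
```

>>> {"method": "move_arm", "body": {"slide": [[0.15,0,1.2],[0.15,0,2.4],[0.15,0,3.4],[0.15,0,4.4],[0.15,0,5.2],[0.15,0,5.8],[0.15,0,6.1],[0.15,0,6.1]], "roll": [0,0,0,0,0,0,0,0]}}

```text
time: 34.65
position: [0.5203, 0.2816, 0.0169]
tool_rot: [-0.656, -3.072, 0.001]
ft_force: [-0.4, -0.3, -0.5]
grip_width: 0.634
grip_force: 0.0
```

>>> {"method": "move_arm", "body": {"slide": [[0,0,0],[0,0,0],[0,0,0],[0,0,0],[0,0,0],[0,0,0],[0,0,0]], "roll": [0,0,0,0,0,0,0], "gripper": 1.5}}

```text
time: 35.35
position: [0.5207, 0.2819, 0.0176]
tool_rot: [0.656, 3.072, 0.001]
ft_force: [0.5, 1.0, 0.6]
grip_width: 0.294
grip_force: 20.0
```

>>> {"method": "move_arm", "body": {"slide": [[0,0,-1],[0,0,-3],[0,0,-5],[0,0,-8],[0,0,-11],[0,0,-14],[0,0,-16.5],[0,0,-18],[0,0,-18],[0,0,-18]], "roll": [0,0,0,0,0,0,0,0,0,0]}}

```text
time: 36.35
position: [0.52, 0.2815, 0.1965]
tool_rot: [-0.656, -3.072, 0.001]
ft_force: [-0.7, 0.2, -2.3]
grip_width: 0.292
grip_force: 20.0
```

```bash
python3 - <<'E'
from h import *
from bench import monitor
s=monitor.get_state();print(s['grip_width'],s['grip_force'],totool(s,[.5653,-.3025,.2]).round(2),s['position'])
E
```

```text
0.2915779593767205 19.9975623562932 [-27.98 -51.45  -0.32] [0.5200215  0.28146417 0.19648431]
```

>>> {"method": "move_arm", "body": {"slide": [[-1.5,-2.5,-0.5],[-3.3,-6,-1],[-5.2,-9.6,-1],[-7.2,-13.2,-1],[-9.1,-16.8,-1],[-11.1,-20.4,-1],[-13,-24,-1],[-15,-27.6,-1],[-17,-31.2,-1],[-18.9,-34.8,-1],[-20.9,-38.4,-1],[-22.8,-42,-1],[-24.8,-45.6,-1],[-26.5,-48.8,0],[-28,-51.5,0],[-28,-51.5,0],[-28,-51.5,0],[-28,-51.5,0]], "roll": [0,0,0,0,0,0,0,0,0,0,0,0,0,0,0,0,0,0]}}

```text
time: 38.15
position: [0.5657, -0.3008, 0.196]
tool_rot: [-0.653, -3.071, -0.002]
ft_force: [0.6, 0.1, -1.4]
grip_width: 0.289
grip_force: 20.0
```

>>> {"method": "move_arm", "body": {"slide": [[0,0,2],[0,0,4.5],[0,0,7],[0,0,9],[0,0,9.7],[0,0,9.7],[0,0,9.7]], "roll": [0,0,0,0,0,0,0]}}

```text
time: 38.85
position: [0.5666, -0.3023, 0.1015]
tool_rot: [0.654, 3.071, 0.0]
ft_force: [-0.3, 0.0, -1.5]
grip_width: 0.292
grip_force: 20.0
```

```bash
python3 - <<'E'
from h import *
from bench import monitor
s=monitor.get_state();print(s['grip_width'],s['grip_force'],totool(s,[.5653,-.3025,.0736]).round(2))
E
```

```text
0.292113804185436 19.99739544466138 [ 0.11 -0.07  2.79]
```

>>> {"method": "move_arm", "body": {"slide": [[0.1,0,0.4],[0.1,0,0.8],[0.1,0,1.2],[0.1,0,1.6],[0.1,0,2],[0.1,0,2.3],[0.1,0,2.5],[0.1,0,2.6],[0.1,0,2.7],[0.1,0,2.7]], "roll": [0,0,0,0,0,0,0,0,0,0]}}

```text
time: 39.85
position: [0.5649, -0.3023, 0.0737]
tool_rot: [0.656, 3.072, 0.0]
ft_force: [-1.4, -0.3, -0.5]
grip_width: 0.293
grip_force: 20.0
```

>>> {"method": "move_arm", "body": {"slide": [[0,0,0.05],[0,0,0.1],[0,0,0.1]], "roll": [0,0,0]}}

```text
time: 40.15
position: [0.565, -0.3024, 0.0736]
tool_rot: [0.656, 3.072, 0.0]
ft_force: [-1.8, 1.3, 6.3]
grip_width: 0.289
grip_force: 20.0
```

>>> {"method": "move_arm", "body": {"slide": [[0,0,0],[0,0,0],[0,0,0],[0,0,0],[0,0,0],[0,0,-1],[0,0,-4],[0,0,-8],[0,0,-12],[0,0,-16],[0,0,-18],[0,0,-18],[0,0,-18]], "roll": [0,0,0,0,0,0,0,0,0,0,0,0,0], "gripper": 5.5}}

```text
time: 41.45
position: [0.5648, -0.3024, 0.2527]
tool_rot: [0.656, 3.071, 0.0]
ft_force: [-0.8, -0.1, 0.1]
grip_width: 0.634
grip_force: 0.0
```

>>> {"method": "move_arm", "body": {"slide": [[0,3,0],[0,6,0],[0,9,0],[0,12,0],[0,15,0],[0,18,0],[0,21,0],[0,24,0],[0,27,0],[0,30,0],[0,30,0],[0,30,0]], "roll": [0,0,0,0,0,0,0,0,0,0,0,0]}}

```text
time: 42.65
position: [0.6866, -0.0277, 0.2501]
tool_rot: [-0.653, -3.07, 0.002]
ft_force: [-0.7, -2.1, -0.1]
grip_width: 0.634
grip_force: 0.0
```

```bash
python3 - <<'E'
import cv2,numpy as np
from bench import cams
P={'top':[(125,230),(233,233),(360,234),(413,183)],'side':[(387,280),(313,222),(242,168),(185,166)]}
rows=[]
for n in P:
    im=cv2.cvtColor(cams.get_image(n),cv2.COLOR_RGB2BGR)
    rows.append(np.hstack([cv2.resize(im[v-25:v+25,u-25:u+25],None,fx=4,fy=4,interpolation=cv2.INTER_CUBIC) for u,v in P[n]]))
cv2.imwrite('pics/final.png',np.vstack(rows))
E
```

```text
(no output)
```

View pics/final.png

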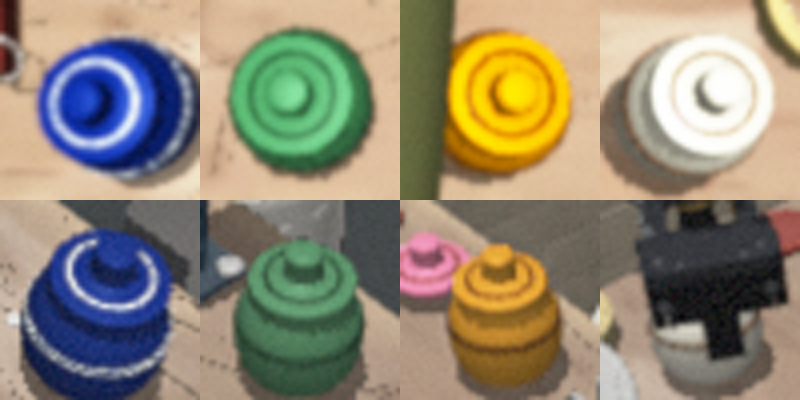

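Every lid is on its own colour. In the top view the flange outlines match the starting ones to within a pixel: blue at (98,98), yellow at (510,95) and white at (713,92) in the mosaic. The side view shows the blue, green and yellow lids level; the gripper hides the white one there. Green is untouched.

```bash
python3 -c "
from bench import workorder
print(workorder.close_job())"
```

```text
the job is handed in; nothing more can be done
None
```

The job is handed in: blue, yellow and white lids are each seated on their own jars, with the green lid untouched; the white lid's level was seen only from above, and no verdict was returned.

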